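# Rock the jammed bar tamper out of its dock and hold it over it

### The arm

A 7-joint arm with a two-finger parallel gripper is mounted at the origin on the work surface; the furniture and walls round the work are solid. World frame = base frame: x ahead of the robot, y to its left, z up, the work surface at z = 0. Lengths are in m, angles in rad, forces in N, time in s.
With the tool pointing down it reaches from about 0.425 to 1.025 m from the base axis. Payload 9.4 kg.
Tool frame: the origin (TCP) lies at the very end of the fingers, on their centre line; the grasp point (between the pads) lies 19 mm behind it; z points along the fingers, y is the line along which they close (so a half turn about z gives the same grasp; the last joint's range is limited). The gripper opens to 85 mm and grips with 20 to 120 N. Pads are 22 mm wide; open, the fingers measure 114 mm over their backs; the gripper's body (76 mm by 85 mm) begins 54 mm behind the grasp point. The pads swing forward as they close: fully open they stand 13 mm farther back than shut.
Start: joints at [-1.38, 0.599, -0.003, 1.599, 0.002, 0.943, -0.08], TCP at [0.192, 0.699, 0.231] pointing down, gripper open.
Joint ranges: [-2.57, 2.57], [-0.35, 1.97], [-1.29, 1.29], [0.11, 2.56], [-1.05, 4.19], [0.11, 1.86], [-2.63, 2.63]. Speed limits (rad/s): [2.22, 2.22, 3.01, 3.01, 3.14, 3.14, 3.14].

### API

Orientations are given as a unit quaternion [x, y, z, w].
In Python, from station import bot gives the robot as it stands. The module is installed in compiled form; this text tells all that it offers.
- The arm moves only by the tool step_arm, never from a script. Its argument "plan" is text: rows parted by semicolons, each of 7 numbers parted by spaces: the turn, a rotation vector about the tool's x, y, z in rad, then the shift along the tool's x, y, z in cm, then the finger opening in cm, from 0 to 8.54. A call has 1 to 20 rows; each row is the pose to reach, as a shift and turn from the pose commanded when the call began, along the tool's axes at that moment; what a row does not reach only later rows make up. A row lasts 1/8 s, in which the tool goes at most 62.5 mm and 10.7 degrees, less where a joint would pass 70% of its speed; a pose out of reach is approached as far as the arm can. A call with a gripper value outside its range is refused whole. The fingers move at their own pace and stop on an object; the grip force is fixed at half the most. Time passes only in rows, so rows that repeat a pose let the fingers close. It gives the time, the measured TCP pose, the force, the opening and the grip force at its end, in the units of the state.
- bot.get_obs(): the state, without advancing time (a new reading comes with each control period).
- bot.grab_frame(name): name is "scene" or "side" or "wrist"; returns a dict with "frame" (420x560x3 uint8, red, green, blue), "K" (3x3 intrinsics, pixels), "k1" (the pictures are not rectified: a ray, as slopes to the right and down, at radius r is drawn at 1 + k1 r^2 times it, then the intrinsics apply), "R" (3x3) and "t" (3): a world point X has camera coordinates R X + t. Camera axes: x right, y down, z forward; pixel columns grow to the right and rows downward; lengths in m; the calibration is good to about 2 mm. A picture is of the moment at which its call begins. There is no depth.
- bot.finish_job(): hands the job in; it is judged then, once.
The state is a dict: "time_s": time; "joint_positions": joint angles; "qvel": joint speeds; "joint_efforts": joint torques, N m; "eef_pos": TCP position; "tool_rot": TCP orientation; "contact_force": force on the tool from outside, world axes, zero at the start; "ft_torque": the same for the moment, N m; "width": finger opening in m; "grip_force": force on a finger pad.
Only numpy, scipy, OpenCV 4.12 (cv2) and the standard library are available. Lean on these libraries where they do the work, as an engineer would, in place of code of your own. Each camera call takes 0.05 s, during which the arm holds its last target. There are 200 camera calls.

### The job

The crumb-bar tamper is stuck in its dock between two stiff white cheeks whose black lips hold it down. Take it by its black grip and rock it well over to both sides, towards one cheek and then the other, until both cheeks have been eased back and it comes free; do not touch the dock or the cheeks with the gripper and do not disturb the cups, timer or carton round it. Lift it straight up and finish still holding it: upright, at rest, straight above the dock, with its foot just clear of the cheeks (about 1 to 5 cm above them).

Things in the scene. Friction and masses are not known exactly. Their poses are not given: they have to be found in the camera images.
- dock: Dock, fixed to the table: steel plate 110 (x) x 180 (y) x 8 mm, a groove along x in the middle for the tamper's foot, grey end guides 42 mm high at both ends of the groove, a white cheek with a black lip on the +y and on the -y side; cheek tops 70 mm above the table. Origin: centre of its underside, on the table; z up.
- tamper: Tamper, 0.2 to 0.4 kg, 135 mm tall, upright in the groove, axes parallel to the dock's, underside 8 mm above the table, about 1.5 mm play all round. Steel slab 56 (x) x 22 (y) mm with a 6 mm rib on the +y and -y side at 44 to 50 mm height, each 3 mm under a cheek's lip: a straight pull stops dead after 3 mm. Black grip above 73 mm. Origin: centre of its underside; z up.
- tamper_keel (a point): Line about which the tamper rocks towards the dock's +y or -y: parallel to the dock's x, on the tamper's axis, 11 mm above its underside, which is rounded about it (radius 11 mm, with a 6 mm flat). Keep this point down in the groove while rocking.
- tamper_grip (a point): Middle of the tamper's black grip, on its axis, 108 mm above its underside: the place to take it. The grip measures 32 (x) x 22 (y) mm and runs from 73 to 135 mm above the underside; let the fingers close along the dock's y on the 22 mm width.
- cheek_left (a joint): Slide of the dock's +y cheek, m: 0 closed (starts at 0 to 0.001), 0.0075 fully back at its stop. No spring: moves stiffly (12 N at the lip, 55 mm above the tamper's underside) and stays put. Leaning the tamper towards +y pushes it back, fully at about 0.17 rad. From 0.005 its lip clears the rib of the upright tamper; both cheeks must be back to free it.
- cheek_right (a joint): The same for the dock's -y cheek: leaning the tamper towards -y pushes it back.
- steel_cup_a: Small steel cup, 64 mm across, 36 mm high, loose bystander. Origin: centre of its underside.
- steel_cup_b: The second small steel cup, the same size, loose bystander. Origin: centre of its underside.
- timer: Round white kitchen timer with a grey dial, 66 mm across, 48 mm high, loose bystander. Origin: centre of its underside.
- gelatine_carton: White carton, 42 x 62 x 126 mm, standing loose on the kitchen scale (40 mm high) to the right of the work; bystander. Origin: centre of its underside.
Mind the look-alikes: they are no part of the job. What is shaped like the tamper but orange or turquoise is not meant.

How it is judged:
By the outcome, as a careful person would: the job done as asked, in the order asked, and still so for the second after the job is handed in, while the arm keeps its last pose, push and grip.
It also fails if it takes over 35 s, if anything falls off the work surface, if the arm or the gripper's body presses on something with over 40 N, if the wrist force passes 120 N, or if a joint passes its speed limit or range.

## Working session

There is one attempt and no reset: what is moved stays moved. The work goes in short steps, Python scripts to look and compute and a tool call to move; the robot and the scene stay as the last step left them, time stands still between calls to the robot, and variables do not carry over. Pictures are saved under pics/ and viewed, at most 10 in all, crops included, and the job is handed in when it is done.

Besides the shell and the picture viewer there is one more tool, called after ">>>" as a command line: name --argument value ..., lists and objects as JSON in quotes. step_arm: Moves the arm, as the interface text tells. Its arguments: {"type":"object","properties":{"plan":{"type":"string"}},"required":["plan"]}

```bash
mkdir -p pics; cat > h.py <<'E'
import numpy as np, cv2, pickle
from station import bot
def grab(n,f):
    d=bot.grab_frame(n); cv2.imwrite(f'pics/{f}.png',d['frame'][:,:,::-1]); pickle.dump(d,open(f'pics/{f}.pkl','wb')); return d
def load(f): return pickle.load(open(f'pics/{f}.pkl','rb'))
def proj(d,X):
    c=np.atleast_2d(X)@np.array(d['R']).T+d['t']; s=c[:,:2]/c[:,2:]; s=s*(1+d['k1']*(s**2).sum(1,keepdims=True))
    K=np.array(d['K']); return s*[K[0,0],K[1,1]]+[K[0,2],K[1,2]]
def ray(d,p):
    K=np.array(d['K']); q=(np.array(p,float)-[K[0,2],K[1,2]])/[K[0,0],K[1,1]]; s=q.copy()
    for _ in range(30): s=q/(1+d['k1']*(s@s))
    R=np.array(d['R']); return -R.T@np.array(d['t']), R.T@np.array([*s,1])
def atz(d,p,z):
    o,v=ray(d,p); return o+v*(z-o[2])/v[2]
E
python3 - <<'E'
from h import *
a=grab('scene','s0');b=grab('side','d0');c=grab('wrist','w0')
cv2.imwrite('pics/all0.png',cv2.resize(np.hstack([a['frame'],b['frame']])[:,:,::-1],(800,300)))
for d in(a,b): print(-d['R'].T@d['t'],d['R'][2],d['k1'])
print(bot.get_obs())
E
```

```text
[-0.2120374  -0.58826155  0.73274848] [ 0.62162342  0.53242205 -0.57455294] -0.15022181536184406
[-0.07647049 -0.8441756   0.98466686] [ 0.42136665  0.61647263 -0.66514032] -0.06267365950865934
{'time_s': 0.15, 'joint_positions': array([-1.37966957,  0.59997125, -0.00253817,  1.59993471,  0.00183448,
        0.94290955, -0.07979542]), 'qvel': array([ 0.00058753, -0.001762  , -0.00087529, -0.00235025, -0.00210515,
       -0.00119568,  0.00067395]), 'joint_efforts': array([ 3.84753934e-03, -7.76995540e+01,  1.56686939e+00, -2.58237773e+01,
        1.24882560e-02,  6.69050889e-03,  6.21078229e-06]), 'eef_pos': array([0.19178714, 0.69880785, 0.2305979 ]), 'tool_rot': array([ 1.33474380e-01,  9.91052076e-01, -6.10767908e-04, -7.93643111e-06]), 'contact_force': array([ 0.33438433,  0.00395169, -0.16763683]), 'ft_torque': array([-0.02748826,  0.00196052,  0.06772752]), 'grip_force': 0.0, 'width': 0.08559497624355943}
```

View pics/s0.png

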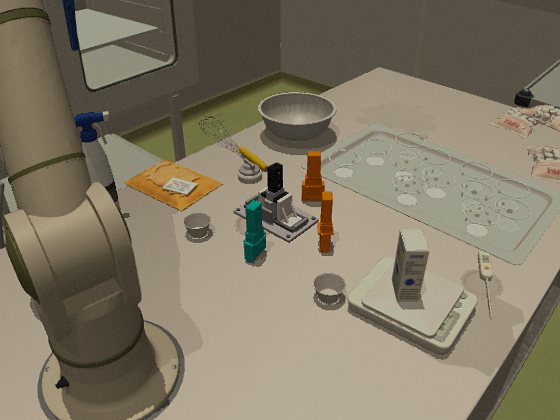

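View pics/d0.png

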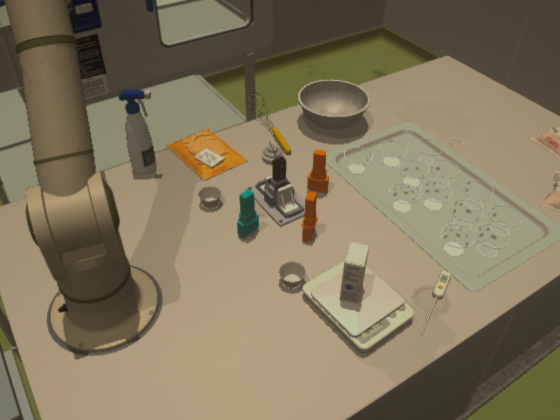

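The tamper candidates in the scene picture are black grip (275,178), turquoise (255,230), and orange (313,177) and (326,222). The black one standing in the dock fits the description. I'll confirm it with an enlarged crop.

```bash
python3 - <<'E'
from h import *
a=load('s0')['frame'][150:250,220:340];b=load('d0')['frame'][145:235,235:335]
A=cv2.resize(a[:,:,::-1],None,fx=5,fy=5,interpolation=3)
cv2.imwrite('pics/c0.png',A)
cv2.imwrite('pics/c1.png',cv2.resize(b[:,:,::-1],None,fx=6,fy=6,interpolation=3))
E
```

```text
(no output)
```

View pics/c0.png

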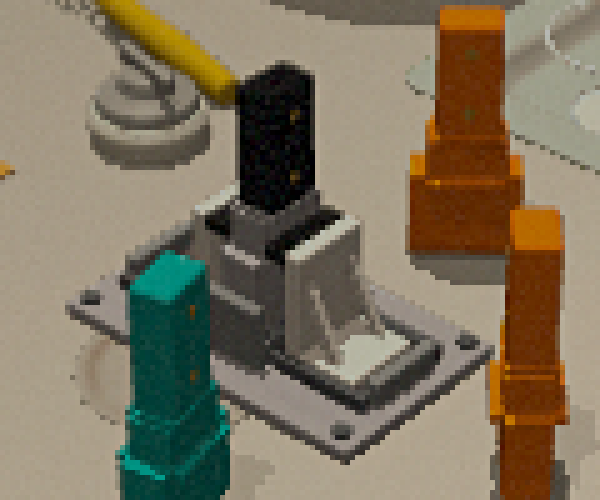

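View pics/c1.png

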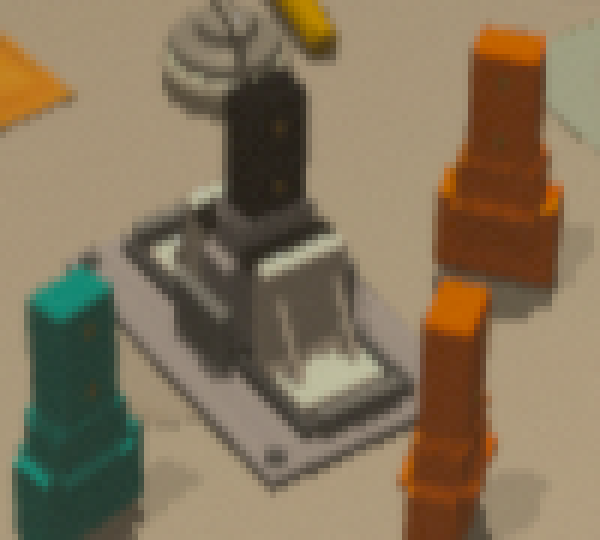

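The crop confirms the target: the black-gripped steel tamper stands between the white cheeks (grip top at about scene 276,166). The orange and turquoise ones stand loose on the table. Next I'll fit the dock pose.

```bash
cat > fit.py <<'E'
from h import *
from scipy.optimize import least_squares
S,D=load('s0'),load('d0')
s=lambda u,v:(220+(u-2)/5,150+(v-2)/5); d=lambda u,v:(235+(u-2.5)/6,145+(v-2.5)/6)
# local pts: long side along y; L corner(-x,+y) F corner(-x,-y) R corner(+x,-y)
obs=[(S,(-.055,.09,.008),s(67,305)),(S,(-.055,-.09,.008),s(345,462)),(S,(.055,-.09,.008),s(494,349)),
 (D,(-.055,-.09,.004),d(272,488)),
 (S,(-.016,.011,.143),s(239,82)),(S,(-.016,-.011,.143),s(272,96)),(S,(.016,-.011,.143),s(314,75)),(S,(.016,.011,.143),s(280,62)),
 (D,(-.016,.011,.143),d(226,85)),(D,(-.016,-.011,.143),d(262,104)),(D,(.016,-.011,.143),d(306,88))]
def T(p,X): c,si=np.cos(p[2]),np.sin(p[2]); return [p[0]+c*X[0]-si*X[1],p[1]+si*X[0]+c*X[1],X[2]]
f=lambda p:np.concatenate([proj(C,T(p,X))[0]-o for C,X,o in obs])
for C,X,o in obs[:3]: print(atz(C,o,X[2]))
if __name__=='__main__':
    r=least_squares(f,[.5,0,0],loss='soft_l1'); print(r.x); print(f(r.x).reshape(-1,2).round(1))
    for n,C,p,z in [('turq top',S,s(165,268),.135),('or top',S,s(472,15),.135),('or2',S,s(537,217),.135),('turqD',D,d(72,285),.135),('orD',D,d(510,45),.135),('or2D',D,d(455,295),.135),('timer?',S,s(150,95),.048),('timerD',D,d(225,40),.048)]:
        q=atz(C,p,z); e=q[:2]-r.x[:2]; c,si=np.cos(r.x[2]),np.sin(r.x[2]); print(n,q,'dock frame',c*e[0]+si*e[1],-si*e[0]+c*e[1])
E
python3 fit.py
```

```text
[0.47469193 0.18068413 0.008     ]
[ 4.72393343e-01 -3.11364673e-04  8.00000000e-03]
[0.58384559 0.00269926 0.008     ]
[5.31264791e-01 9.28135124e-02 2.41649843e-05]
[[-0.1 -0.6]
 [ 0.1 -1.4]
 [ 0.6 -0.5]
 [-0.1 -0.4]
 [-0.9  0.9]
 [-0.2  1.4]
 [ 0.9  0.2]
 [ 0.5 -0.4]
 [-0.6  0. ]
 [-2.   1.2]
 [ 1.  -0.1]]
turq top [0.3992159  0.03477563 0.135     ] dock frame -0.13205029383727082 -0.05803468723242586
or top [0.64973372 0.07433148 0.135     ] dock frame 0.11846847844667932 -0.018484891450486117
or2 [ 0.53045064 -0.05610593  0.135     ] dock frame -0.0008177462990432762 -0.1489194267707451
turqD [0.39757166 0.03157471 0.135     ] dock frame -0.13369461263446308 -0.061235567809873714
orD [0.64503723 0.06946037 0.135     ] dock frame 0.11377187373316404 -0.023355887958995354
or2D [ 0.52542761 -0.05708585  0.135     ] dock frame -0.0058408017322548605 -0.14989922478696605
timer? [0.59685785 0.24225356 0.048     ] dock frame 0.06559666897906066 0.14943846463038118
timerD [0.60262949 0.24124476 0.048     ] dock frame 0.07136828361908001 0.1484295270662344
```

```bash
python3 - <<'E'
from h import *
S,D=load('s0'),load('d0')
def tri(p,q):
    o,v=ray(S,p);w,u=ray(D,q); A=np.c_[v,-u]; t=np.linalg.lstsq(A,w-o,rcond=None)[0]; a,b=o+t[0]*v,w+t[1]*u
    return (a+b)/2,np.linalg.norm(a-b)
print('handle near',tri((267,168),(289,152))); print('handle far',tri((241,150),(273,129)))
print('bottle top',tri((93,117),(133,95))); print('bowl rim near', tri((297,137),(333,130)))
print('whisk far', tri((205,120),(255,95)))
st=bot.get_obs(); from scipy.spatial.transform import Rotation as R
r=R.from_quat(st['tool_rot']); print(r.inv().apply([.531-st['eef_pos'][0],.093-st['eef_pos'][1],.25-st['eef_pos'][2]])*100, (r.inv()*R.from_quat([0,1,0,0])).as_rotvec())
E
```

```text
handle near (array([0.66580886, 0.24535215, 0.01802188]), np.float64(9.70805814206276e-05))
handle far (array([0.68692072, 0.36831792, 0.02229235]), np.float64(0.0035732384048885106))
bottle top (array([0.2683833 , 0.3849324 , 0.26980444]), np.float64(0.001995346935056662))
bowl rim near (array([0.8719936 , 0.3034978 , 0.00321778]), np.float64(0.022837150946931218))
whisk far (array([0.7510926 , 0.5931807 , 0.01993907]), np.float64(0.006381948683110342))
[-48.74018927 -49.45033082  -1.87306123] [-1.22519231e-03 -1.59203754e-05 -2.67747834e-01]
```

>>> step_arm --plan "0 0 -0.03 -5 -1.1 -2 8; 0 0 -0.06 -10 -2.2 -4 8; 0 0 -0.09 -15 -3.3 -5 8; 0 0 -0.12 -20 -4.4 -5 8; 0 0 -0.15 -24.5 -5.5 -5 8; 0 0 -0.18 -28.5 -6.6 -5 8; 0 0 -0.2 -32 -9.8 -5 8; 0 0 -0.22 -35.5 -13 -5 8; 0 0 -0.24 -39 -16.2 -5 8; 0 0 -0.268 -42.4 -19.4 -5 8; 0 0 -0.268 -43.5 -24.4 -4.4 7; 0 0 -0.268 -44.6 -29.4 -3.8 6; 0 0 -0.268 -45.7 -34.4 -3.2 5.5; 0 0 -0.268 -46.8 -39.4 -2.6 5.5; 0 0 -0.268 -47.9 -44.4 -2 5.5; 0 0 -0.268 -48.7 -49.5 -1.9 5.5; 0 0 -0.268 -48.7 -49.5 -1.9 5.5; 0 0 -0.268 -48.7 -49.5 -1.9 5.5"

```text
time_s: 2.4
eef_pos: [0.5307, 0.0935, 0.2504]
tool_rot: [-0.0, 1.0, 0.0, 0.0]
contact_force: [0.6, 1.0, -0.1]
width: 0.0551
grip_force: 0.0
```

```bash
python3 - <<'E'
from h import *
w=grab('wrist','w1'); o=bot.get_obs(); print(o['time_s'],o['eef_pos'],o['tool_rot'],o['width'],o['contact_force'])
f=w['frame'][:,:,::-1].copy()
for x in(-.016,.016):
  for y in(-.011,.011):
    u=proj(w,[.531+x,.093+y,.143])[0]; cv2.circle(f,tuple(int(round(k)) for k in u),2,(0,255,0),-1)
for x in(-.055,.055):
  for y in(-.09,.09):
    u=proj(w,[.531+x,.093+y,.008])[0]; cv2.circle(f,tuple(int(round(k)) for k in u),2,(0,0,255),-1)
cv2.imwrite('pics/w1a.png',cv2.resize(f,(800,600)))
E
```

```text
2.45 [0.53070791 0.09411544 0.25033424] [-6.79581704e-04  9.99999708e-01  3.22444024e-04  1.36016128e-04] 0.05463140125004455 [0.25522037 1.28502385 0.5339501 ]
```

View pics/w1a.png

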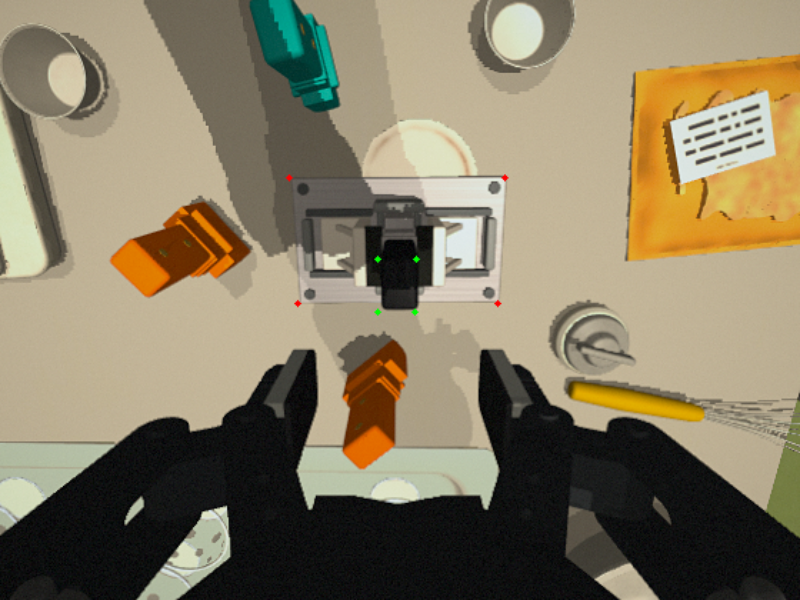

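The tamper stands at about (0.530, 0.094) with yaw about 0. In the wrist picture the grip spans columns 383–418, centred between the fingers, and the plate corners match the fit. Going down to the grip.

>>> step_arm --plan "0 0 0 0.1 0.05 5 5.5; 0 0 0 0.1 0.05 10 5.5; 0 0 0 0.1 0.05 13.5 5.5; 0 0 0 0.1 0.05 15 5.5; 0 0 0 0.1 0.05 15 5.5"

```text
time_s: 3.08
eef_pos: [0.5294, 0.0944, 0.0998]
tool_rot: [-0.001, 1.0, -0.0, -0.001]
contact_force: [-0.6, 0.5, 0.6]
width: 0.0548
grip_force: 0.0
```

>>> step_arm --plan "0 0 0 0 0 0 3; 0 0 0 0 0 0 1.5; 0 0 0 0 0 0 1.5; 0 0 0 0 0 0 1.5; 0 0 0 0 0 0 1.5; 0 0 0 0 0 0 1.5"

```text
time_s: 3.82
eef_pos: [0.5304, 0.0938, 0.1017]
tool_rot: [-0.0, 1.0, 0.0, 0.001]
contact_force: [-1.7, 1.5, 7.0]
width: 0.0215
grip_force: 58.9
```

```bash
python3 - <<'E'
from h import *
o=bot.get_obs(); print(o['time_s'],o['eef_pos'],o['tool_rot'],o['width'],o['contact_force'],o['ft_torque'],o['grip_force'])
E
```

```text
3.825 [0.5303747  0.09379924 0.10172979] [-1.12932839e-04  9.99999046e-01  4.45112932e-04  1.30258092e-03] 0.021502122796159453 [-1.65750566  1.46833229  6.98161949] [0.16591402 0.22883147 0.01818047] 58.918293714523315
```

>>> step_arm --plan "0.03 0 0 0 0.25 0 1.5; 0.06 0 0 0 0.49 0.01 1.5; 0.09 0 0 0 0.74 0.03 1.5; 0.12 0 0 0 0.98 0.06 1.5; 0.15 0 0 0 1.23 0.09 1.5; 0.175 0 0 0 1.43 0.13 1.5; 0.175 0 0 0 1.43 0.13 1.5; 0.175 0 0 0 1.43 0.13 1.5"

```text
time_s: 4.82
eef_pos: [0.5304, 0.1071, 0.1006]
tool_rot: [0.0, 0.996, -0.087, 0.001]
contact_force: [0.4, -1.5, 9.7]
width: 0.0212
grip_force: 59.9
```

```bash
cat > st.py <<'E'
from h import *
from scipy.spatial.transform import Rotation as R
o=bot.get_obs(); print(o['time_s'],o['eef_pos'],(R.from_quat([0,1,0,0]).inv()*R.from_quat(o['tool_rot'])).as_rotvec().round(4),o['width'],o['contact_force'].round(1),o['ft_torque'].round(2),o['grip_force'])
E
python3 st.py
```

```text
4.825 [0.53040859 0.10711926 0.10063885] [ 0.1752 -0.0023  0.0005] 0.021185940831010146 [ 0.4 -1.5  9.7] [-0.91  0.01  0.09] 59.88908350467682
```

>>> step_arm --plan "0.015 0 0 0 0.15 0 1.5; 0.015 0 0 0 0.15 0 1.5"

```text
time_s: 5.08
eef_pos: [0.5304, 0.1083, 0.1004]
tool_rot: [0.0, 0.995, -0.095, 0.001]
contact_force: [-0.2, -2.8, 12.0]
width: 0.0215
grip_force: 60.0
```

```bash
python3 st.py; python3 - <<'E'
from h import *
grab('scene','s2');b=grab('side','d2')
a=load('s2')['frame'][150:250,220:320];b=b['frame'][145:235,235:335]
c=np.hstack([cv2.resize(a,(400,400),interpolation=3),cv2.resize(b,(400,360),interpolation=3)[:, :].copy() if 0 else cv2.resize(b,(400,400),interpolation=3)])
cv2.imwrite('pics/c2.png',c[:,:,::-1])
E
```

```text
5.075 [0.5304343  0.10827655 0.10044587] [ 0.1907 -0.0022  0.0008] 0.021504370588552348 [-0.2 -2.8 12. ] [-1.02  0.09  0.06] 59.97601926326752
```

View pics/c2.png

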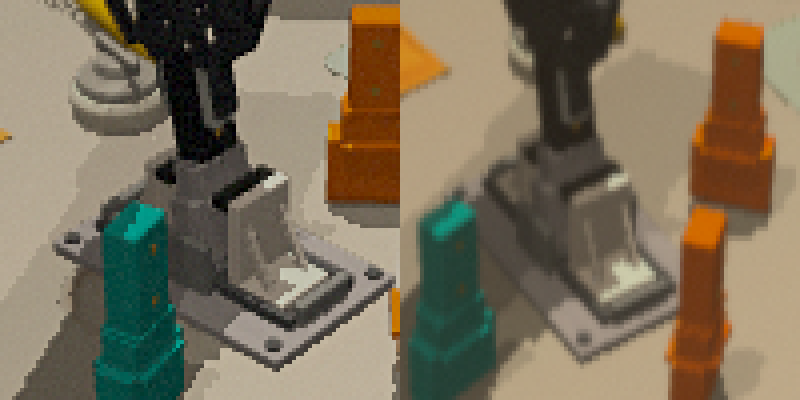

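The tamper leans to +y with its cheek pushed back, and a gap shows on the -y side. Now rocking to -y.

>>> step_arm --plan "-0.04 0 0 0 -0.33 0.01 1.5; -0.08 0 0 0 -0.66 0.03 1.5; -0.12 0 0 0 -0.98 0.06 1.5; -0.16 0 0 0 -1.31 0.11 1.5; -0.2 0 0 0 -1.63 0.16 1.5; -0.24 0 0 0 -1.95 0.24 1.5; -0.27 0 0 0 -2.19 0.3 1.5; -0.3 0 0 0 -2.42 0.37 1.5; -0.33 0 0 0 -2.66 0.44 1.5; -0.355 0 0 0 -2.85 0.51 1.5; -0.38 0 0 0 -3.04 0.59 1.5; -0.38 0 0 0 -3.06 0.59 1.5; -0.38 0 0 0 -3.06 0.59 1.5"

```text
time_s: 6.8
eef_pos: [0.5307, 0.0795, 0.1003]
tool_rot: [-0.001, 0.995, 0.096, 0.002]
contact_force: [1.1, 4.4, 7.1]
width: 0.0216
grip_force: 59.6
```

```bash
python3 st.py; python3 - <<'E'
from h import *
grab('scene','s3');b=grab('side','d3')
a=load('s3')['frame'][150:250,220:320];b=b['frame'][145:235,235:335]
c=np.hstack([cv2.resize(a,(400,400),interpolation=3),cv2.resize(b,(400,400),interpolation=3)])
cv2.imwrite('pics/c3.png',c[:,:,::-1])
E
```

```text
6.8 [0.53072101 0.07954008 0.10033333] [-0.1919 -0.0032 -0.0012] 0.021614754329646702 [1.1 4.4 7.1] [1.44 0.02 0.06] 59.609758257865906
```

View pics/c3.png

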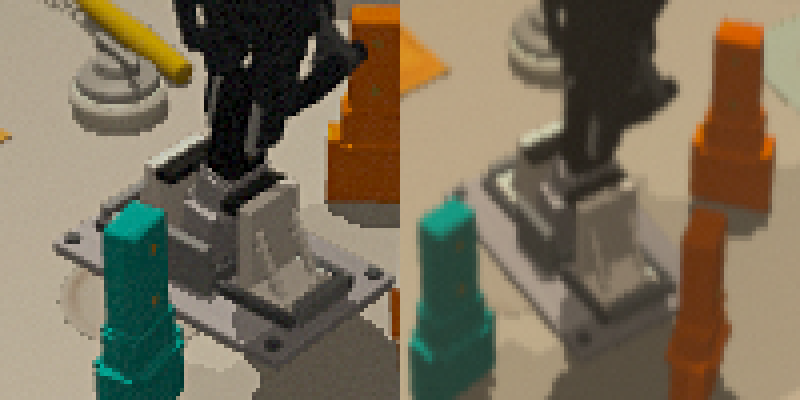

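>>> step_arm --plan "0.04 0 0 0 0.33 0.01 1.5; 0.08 0 0 0 0.66 0.03 1.5; 0.12 0 0 0 0.98 0.06 1.5; 0.16 0 0 0 1.3 0.1 1.5; 0.19 0 0 0 1.52 0.15 1.5; 0.19 0 0 0 1.52 0.15 1.5; 0.19 0 0 0 1.52 0.15 1.5"

```text
time_s: 7.78
eef_pos: [0.5308, 0.0951, 0.1017]
tool_rot: [-0.001, 1.0, 0.001, 0.002]
contact_force: [-0.6, 4.5, 7.0]
width: 0.0215
grip_force: 60.2
```

```bash
python3 st.py
```

```text
7.775 [0.53081033 0.09508319 0.10172271] [-0.0021 -0.0037 -0.0015] 0.021482846726306036 [-0.6  4.5  7. ] [1.36 0.18 0.08] 60.16103267669678
```

>>> step_arm --plan "0 0 0 0 0.15 -0.2 1.5; 0 0 0 0 0.15 -0.5 1.5; 0 0 0 0 0.15 -0.9 1.5; 0 0 0 0 0.15 -1.2 1.5; 0 0 0 0 0.15 -1.2 1.5"

```text
time_s: 8.4
eef_pos: [0.5296, 0.0946, 0.1124]
tool_rot: [0.0, 1.0, 0.0, 0.0]
contact_force: [-0.5, 0.3, -3.9]
width: 0.0214
grip_force: 59.0
```

```bash
python3 st.py
```

```text
8.4 [0.5296402  0.09463536 0.11235595] [-0.     -0.0004  0.    ] 0.021436226903152465 [-0.5  0.3 -3.9] [0.02 0.   0.02] 58.95434260368347
```

>>> step_arm --plan "0 0 0 0 -0.05 -0.8 1.5; 0 0 0 0 -0.05 -2 1.5; 0 0 0 0 -0.05 -3.5 1.5; 0 0 0 0 -0.05 -5 1.5; 0 0 0 0 -0.05 -6.5 1.5; 0 0 0 0 -0.05 -7.7 1.5; 0 0 0 0 -0.05 -8.1 1.5; 0 0 0 0 -0.05 -8.1 1.5; 0 0 0 0 -0.05 -8.1 1.5; 0 0 0 0 -0.05 -8.1 1.5"

```text
time_s: 9.65
eef_pos: [0.5293, 0.0942, 0.1926]
tool_rot: [-0.0, 1.0, -0.0, -0.0]
contact_force: [-0.1, 0.5, -3.8]
width: 0.0213
grip_force: 59.1
```

```bash
python3 st.py; python3 - <<'E'
from h import *
a=grab('scene','s4');b=grab('side','d4')
P=[[.53+x,.094+y,z] for z in(.1,.173) for x in(-.028,.028) for y in(-.011,.011)]
out=[]
for d,y,x in((a,120,210),(b,120,230)):
    f=cv2.resize(d['frame'][y:y+130,x:x+100],(400,520),interpolation=3)[:,:,::-1].copy()
    for u in proj(d,P): cv2.circle(f,(int((u[0]-x+.5)*4),int((u[1]-y+.5)*4)),2,(0,255,0),-1)
    out.append(f)
cv2.imwrite('pics/c4.png',np.hstack(out))
E
```

```text
9.65 [0.5292736  0.09421859 0.19259256] [ 0.0003  0.0009 -0.0002] 0.021271414506477796 [-0.1  0.5 -3.8] [-0.03  0.05  0.  ] 59.055392146110535
```

View pics/c4.png

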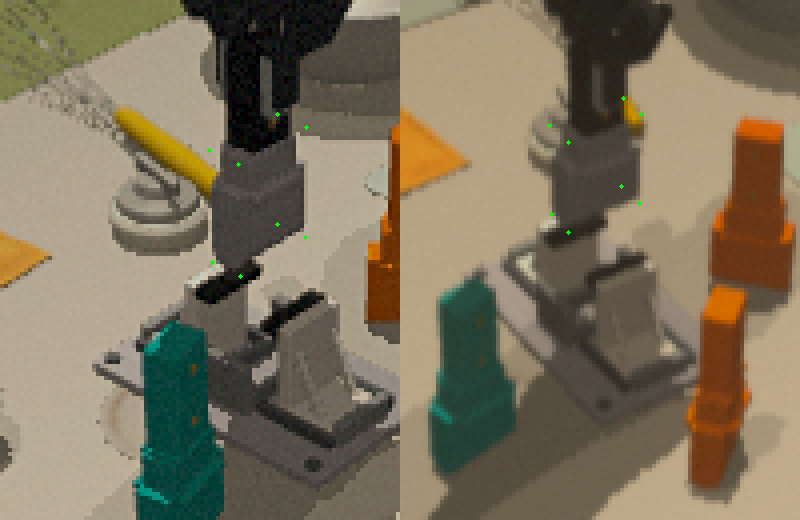

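The tamper is free and upright above the dock with its foot about 3 cm over the cheeks, and both cheeks are back. The bystanders in view are undisturbed.

```bash
python3 -c "
from station import bot
print(bot.finish_job())"
```

```text
the job is handed in; nothing more can be done
None
```

I rocked the tamper about 0.19 rad to each side, which freed it, lifted it straight up and handed the job in with the gripper still holding it upright above the dock, its foot about 3 cm over the cheeks; the simulator returned no verdict.

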